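# Shorten the strip gauge by one notch

## Robot

A 6-joint arm with a two-finger parallel gripper is mounted at the origin on the work surface. World frame = base frame: x ahead of the robot, y to its left, z up, the work surface at z = 0. Lengths are in m, angles in rad, forces in N, time in s.
With the tool pointing down it reaches from about 0.375 to 0.9 m from the base axis. Payload 3.1 kg.
Tool frame: the origin (TCP) lies at the centre of the arm's flange, where the gripper is bolted on; the fingertips stand 182 mm ahead of it and the grasp point (between the pads) lies 164 mm ahead of it; z points along the fingers, y is the line along which they close (so a half turn about z gives the same grasp; the last joint's range is limited). The gripper opens to 87 mm and grips with 3 to 60 N. Pads are 19 mm wide; open, the fingers measure 117 mm over their backs; the gripper's body (75 mm by 190 mm) begins 51 mm behind the grasp point.
Start: joints at [-1.504, 0.527, 1.433, -0, 1.181, -0.178], TCP at [0.152, -0.606, 0.405] pointing down, gripper open.
Joint ranges: [-3.08, 3.08], [-0.75, 2.2], [0.22, 2.44], [-1.43, 4.57], [0, 2.65], [-2.85, 2.85]. Speed limits (rad/s): [2.79, 2.79, 3.14, 3.14, 3.14, 3.14].

## Interface

Orientations are given as a unit quaternion [x, y, z, w].
In Python, from rig import * gives the robot as it stands.
- The arm moves only by the tool move_arm, never from a script. Its argument "commands" is a list that holds one entry, the list of rows, each a list of 6 numbers: the shift along the tool's x, y, z in units of 40 mm (1.0 is 40 mm), then the turn, a rotation vector about the tool's x, y, z in rad. A call has 1 to 12 rows; each row is the pose to reach, as a shift and turn from the pose commanded when the call began, along the tool's axes at that moment; what a row does not reach only later rows make up. A row lasts 1/8 s, in which the tool goes at most 62.5 mm and 10.7 degrees, less where a joint would pass 70% of its speed; a pose out of reach is approached as far as the arm can. A call with a gripper value outside its range is refused whole. "claw" is the closure, from -1 (fully open) to 1 (shut), so that 0 is half open, set as the call begins (left out, the last holds). The fingers move at their own pace and stop on an object; "squeeze" is the grip in N (left out, the last holds). Time passes only in rows, so rows that repeat a pose let the fingers close. It gives the time, the measured TCP pose, the force, the opening and the grip force at its end, in the units of the state.
- get_obs(): the state, without advancing time (a new reading comes with each control period).
- camera(name): name is "scene" or "top"; returns a dict with "pixels" (400x640x3 uint8, blue, green, red), "range_z" (400x640 float32, m along the optical axis (not along the pixel's ray), 0 where there is no reading), "camera_matrix" (3x3 intrinsics, pixels), "extrinsics" (4x4, takes a point from world to camera coordinates). Camera axes: x right, y up, looking along -z (the intrinsics and any distortion apply to the point x, -y, -z); pixel columns grow to the right and rows downward; lengths in m; the calibration is good to about 2 mm. A picture is of the moment at which its call begins.
- hand_in(): hands the job in; it is judged then, once.
The state is a dict: "time": time; "q": joint angles; "joint_velocities": joint speeds; "joint_torque": joint torques, N m; "position": TCP position; "tool_rot": TCP orientation; "ft_force": force on the tool from outside, world axes, zero at the start; "moment": the same for the moment, N m; "grip_width": finger opening in m; "grip_force": force on a finger pad.
Only numpy, scipy, OpenCV 4.12 (cv2) and the standard library are available. Lean on these libraries where they do the work, as an engineer would, in place of code of your own. Each camera call takes 0.05 s, during which the arm holds its last target. There are 200 camera calls.

## Task

The next paper strips are to be shorter. On the ridged wooden measuring board, lift the stop with the tall flat handle out of its notch, shift it one notch towards the other stop (the one with the low round knob) and lower it there, without letting it fall, until its plate sits flat on the ridges again. Leave the knob stop in its notch and let go of the handle when you are done.

Things in the scene. Friction and masses are not known exactly. Their poses are not given: they have to be found in the camera images.
- board: Fixed ridged board, 116 (x) x 240 (y, its length) mm; origin under its centre, on the table, z up. Five round ridges 20 mm thick lie across it at y -100, -50, 0, 50, 100, tops at z 30. The valleys between are four notches, at y -75, -25, 25, 75, x 0. Side cheeks: 92 mm apart inside, z 36 high. At the start the stops sit in the two end notches, either way round; the middle two are empty.
- fin_grip (a point): Centre of the tall handle of the loose wooden stop to move (about 130 g). Handle 44 (x) x 22 (y) x 50 (z) mm; y runs along the board, z up. Under it a plate 70 (x) x 64 (y) x 10 mm, top 25 mm below this point; under that a tab 60 (x) x 14 (y) mm, ending 51 mm below this point. Seated, the plate rests on two ridges, the tab has 8 mm play each way along y, and this point is 65 mm above the table.
- knob_top (a point): Top centre of the knob of the other stop, which stays in its end notch: same wood, same plate and tab, but a low round knob 30 mm across and 22 mm high. Seated, this point is 62 mm above the table. Its z axis is up.
Things that resemble listed ones, but are neither listed nor needed, are in the scene too. What is shaped like the part that bears fin_grip but turquoise is not meant. What is shaped like the part that bears knob_top but red is not meant.

How it is judged:
By the outcome, as a careful person would: the job done as asked, in the order asked, and still so for the second after the job is handed in, with the robot touching nothing.
It also fails if it takes over 32 s, if anything falls off the work surface, if the arm or the gripper's body presses on something with over 40 N, if the wrist force passes 120 N, or if a joint passes its speed limit or range.

## Working session

There is one attempt and no reset: what is moved stays moved. The work goes in short steps, Python scripts to look and compute and a tool call to move; the robot and the scene stay as the last step left them, time stands still between calls to the robot, and variables do not carry over. Pictures are saved under pics/ and viewed, at most 10 in all, crops included, and the job is handed in when it is done.

Besides the shell and the picture viewer there is one more tool, called after "Request:" as name(argument=value, ...), one argument or row to a line, values as JSON. move_arm: Moves the arm, as the interface text tells. Its arguments: {"type":"object","properties":{"commands":{"type":"array","items":{"type":"array","items":{"type":"array","items":{"type":"number"}}}},"claw":{"type":"number"},"squeeze":{"type":"number"}},"required":["commands"]}

```bash
mkdir -p pics; python3 - <<'E'
from rig import *
import cv2,numpy as np
for n in("scene","top"):
    c=camera(n); cv2.imwrite(f"pics/{n}0.png",c["pixels"]); np.savez(f"{n}0.npz",**c)
    print(n,c["camera_matrix"].round(1).tolist(),c["extrinsics"].round(3).tolist(),(c["range_z"]>0).mean())
o=get_obs();print(o["time"],o["position"],o["tool_rot"],o["grip_width"])
E
```

```text
scene [[470.9, 0.0, 318.6], [0.0, 470.9, 202.7], [0.0, 0.0, 1.0]] [[0.762, 0.648, 0.005, -0.433], [-0.399, 0.463, 0.791, 0.164], [0.51, -0.605, 0.611, -1.225], [0.0, 0.0, 0.0, 1.0]] 0.99599609375
top [[420.5, 0.0, 313.8], [0.0, 420.5, 201.1], [0.0, 0.0, 1.0]] [[-0.001, -1.0, -0.018, 0.02], [0.995, -0.003, 0.099, -0.576], [-0.099, -0.018, 0.995, -0.82], [0.0, 0.0, 0.0, 1.0]] 0.99596484375
0.1 [ 0.15209448 -0.60588623  0.40387045] [ 9.92455581e-01  1.22600739e-01  4.81459682e-05 -9.88468313e-04] 0.08712557045557452
```

View pics/scene0.png

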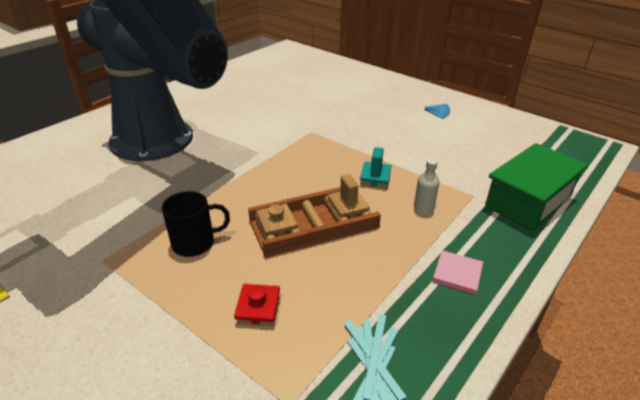

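View pics/top0.png

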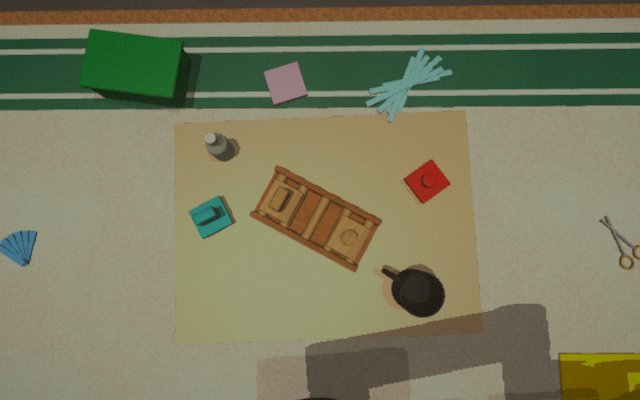

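Scene: the board runs from (265,190) to (368,245) in the top view. Handle candidates are the wooden stop at (282,200) and the turquoise one at (210,216). The wooden one is meant, since it sits in the board's end notch. Knob candidates are the wooden knob at (349,237) and the red one at (428,181). The wooden one is meant.

```bash
cat > h.py <<'E'
import numpy as np,cv2
def cloud(c):
    K,E=c["camera_matrix"],c["extrinsics"]; z=c["range_z"]
    v,u=np.mgrid[:400,:640]
    p=np.stack([(u-K[0,2])/K[0,0]*z,-(v-K[1,2])/K[1,1]*z,-z],-1)
    return (p-E[:3,3])@E[:3,:3]
def rect(P,m):
    r=cv2.minAreaRect((P[m][:,:2]*1000).astype(np.float32)); return np.round(r[0],1),np.round(r[1],1),round(r[2],1)
E
python3 - <<'E'
from h import *
for n in("top","scene"):
    c=dict(np.load(n+"0.npz")); P=cloud(c)
    roi=np.zeros((400,640),bool)
    if n=="top": roi[150:280,245:390]=1
    else: roi[165:255,245:385]=1
    z=P[...,2]
    hsv=cv2.cvtColor(c["pixels"],cv2.COLOR_BGR2HSV); roi&=(hsv[...,0]<25)
    for lab,lo,hi in(("handle",.083,.1),("all>25",.025,.1),("knob",.054,.07)):
        m=roi&(z>lo)&(z<hi)
        k,L,S,C=cv2.connectedComponentsWithStats(m.astype(np.uint8))
        for i in range(1,k):
            if S[i,4]>25: print(n,lab,S[i,4],C[i].round(),rect(P,L==i),"med z",np.median(z[L==i]).round(4),"mean",P[L==i].mean(0).round(4))
    if n=="top": cv2.imwrite("pics/crop.png",cv2.resize(c["pixels"][130:290,180:460],None,fx=2.8,fy=2.8,interpolation=cv2.INTER_CUBIC))
E
```

```text
top handle 271 [278. 199.] (array([574.8,  85. ]), array([22.1, 43.7]), 61.7) med z 0.0902 mean [0.5746 0.0847 0.0901]
top all>25 4680 [315. 219.] (array([541.6,  16.8]), array([240.4, 116. ]), 61.8) med z 0.0384 mean [0.5398 0.016  0.0411]
top all>25 37 [386. 273.] (array([ 436. , -118.5]), array([14.7,  9.4]), 58.2) med z 0.0696 mean [ 0.4356 -0.1172  0.0665]
top knob 185 [349. 238.] (array([501.5, -48.8]), array([28.5, 27.4]), 45.0) med z 0.0615 mean [ 0.5018 -0.0484  0.0615]
scene handle 174 [349. 182.] (array([576. ,  82.7]), array([21.9, 43.1]), 61.3) med z 0.0897 mean [0.5774 0.0805 0.0891]
scene all>25 3881 [313. 213.] (array([541.7,  15.5]), array([239.7, 119.5]), 61.7) med z 0.0369 mean [0.5488 0.0065 0.0407]
scene knob 117 [348. 195.] (array([576.,  74.]), array([44.3, 19.7]), 0.7) med z 0.0622 mean [0.5819 0.0741 0.0618]
scene knob 149 [276. 210.] (array([502.6, -50.8]), array([28.8, 29. ]), 18.1) med z 0.0606 mean [ 0.5043 -0.0519  0.0601]
```

View pics/crop.png

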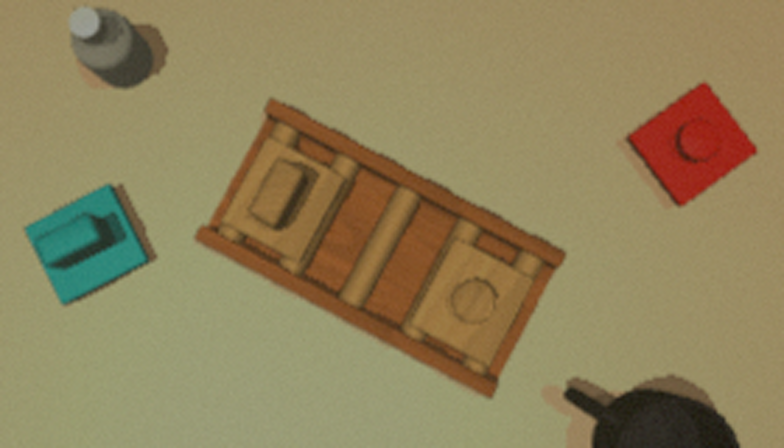

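The crop shows the wooden fin stop at crop (283,195), in the end notch, and the wooden knob stop at (475,300) in the other. The turquoise and red ones lie off the board. The measured heights (90 and 61.5 mm) and the board size (240 x 116 mm) match the description. I'm moving above the handle first, staying high to clear the mug.

Request:
move_arm(
  commands=[
    [[14.46, -14.16, 0, 0, 0, -2.402], [14.46, -14.16, 0, 0, 0, -2.402], [14.46, -14.16, 0, 0, 0, -2.402], [14.46, -14.16, 0, 0, 0, -2.402], [14.46, -14.16, 0, 0, 0, -2.402], [14.46, -14.16, 0, 0, 0, -2.402], [14.46, -14.16, 0, 0, 0, -2.402], [14.46, -14.16, 0, 0, 0, -2.402], [14.46, -14.16, 0, 0, 0, -2.402], [14.46, -14.16, 0, 0, 0, -2.402], [14.46, -14.16, 0, 0, 0, -2.402], [14.46, -14.16, 0, 0, 0, -2.402]],
  ],
  claw=-1,
)

```text
time: 1.6
position: [0.5449, 0.0352, 0.4045]
tool_rot: [0.314, 0.949, -0.0, -0.0]
ft_force: [0.5, -1.1, 0.3]
grip_width: 0.0873
grip_force: 0.0
```

```bash
cat > go.py <<'E'
from rig import *
import sys,numpy as np
from scipy.spatial.transform import Rotation as R
def need(t,ydeg):
    o=get_obs(); r=R.from_quat(o["tool_rot"]); a=np.radians(ydeg)
    y=np.array([np.cos(a),np.sin(a),0]); z=np.array([0,0,-1.]); x=np.cross(y,z)
    w=R.from_matrix(np.stack([x,y,z],1))
    print(o["time"],o["position"].round(4),o["q"].round(2),"shift",(r.inv().apply(np.array(t)-o["position"])/.04).round(3),"turn",(r.inv()*w).as_rotvec().round(4),o["ft_force"].round(1),o["grip_width"].round(4))
if __name__=="__main__": need([float(v) for v in sys.argv[1:4]],float(sys.argv[4]))
E
python3 go.py .5753 .084 .232 61.7
```

```text
Traceback (most recent call last):
  File "go.py", line 9, in <module>
    if __name__=="__main__": need([float(v) for v in sys.argv[1:4]],float(sys.argv[4]))
                             ~~~~^^^^^^^^^^^^^^^^^^^^^^^^^^^^^^^^^^^^^^^^^^^^^^^^^^^^^^
  File "go.py", line 8, in need
    print(o["time"],o["position"].round(4),o["q"].round(2),"shift",(r.inv().apply(np.array(t)-o["position"])/.04).round(3),"turn",(r.inv()*w).as_rotvec().round(4),o["ft_force"].round(1),o["grip_width"].round(4))
                                                                                                                                                                                          ^^^^^^^^^^^^^^^^^^^^^
AttributeError: 'float' object has no attribute 'round'
```

```bash
sed -i 's/o\["grip_width"\].round(4)/o["grip_width"]/' go.py
python3 go.py .5753 .084 .30 61.7
```

```text
1.6 [0.5449 0.0352 0.4045] [-0.14  0.42  1.63 -0.    1.09 -1.07] shift [0.118 1.433 2.613] turn [-3.000e-04 -1.000e-04 -1.454e-01] [ 0.5 -1.1  0.3] 0.08727142428167552
```

Request:
move_arm(
  commands=[
    [[0.06, 0.72, 1.3, 0, 0, -0.14], [0.12, 1.4, 2.6, 0, 0, -0.14], [0.12, 1.4, 2.6, 0, 0, -0.14], [0.12, 1.4, 2.6, 0, 0, -0.14], [0.12, 1.4, 2.6, 0, 0, -0.14]],
  ],
)

```text
time: 2.22
position: [0.5744, 0.0799, 0.3032]
tool_rot: [0.251, 0.968, 0.0, 0.002]
ft_force: [-0.3, -0.4, -0.8]
grip_width: 0.0869
grip_force: 0.0
```

```bash
python3 go.py .5753 .084 .233 61.7
```

```text
2.225 [0.5744 0.0799 0.3032] [-0.05  0.6   1.64 -0.    0.9  -1.12] shift [0.038 0.097 1.754] turn [ 0.0017  0.0039 -0.013 ] [-0.3 -0.4 -0.8] 0.08694254593936199
```

Request:
move_arm(
  commands=[
    [[0.03, 0.08, 0.85, 0, 0, -0.013], [0.03, 0.08, 1.65, 0, 0, -0.013], [0.03, 0.08, 1.65, 0, 0, -0.013], [0.03, 0.08, 1.65, 0, 0, -0.013]],
  ],
)

```text
time: 2.72
position: [0.5752, 0.0836, 0.2368]
tool_rot: [0.244, 0.97, 0.0, 0.002]
ft_force: [0.6, 1.2, 0.0]
grip_width: 0.0869
grip_force: 0.0
```

```bash
python3 go.py .5753 .084 .233 61.7; python3 - <<'E'
from rig import *
import cv2
c=camera("scene");cv2.imwrite("pics/g.png",cv2.resize(c["pixels"][80:280,200:440],None,fx=3,fy=3))
E
```

```text
2.725 [0.5752 0.0836 0.2368] [-0.05  0.71  1.67 -0.    0.76 -1.12] shift [0.003 0.009 0.096] turn [0.0015 0.0032 0.0003] [0.6 1.2 0. ] 0.08685669540235894
```

View pics/g.png

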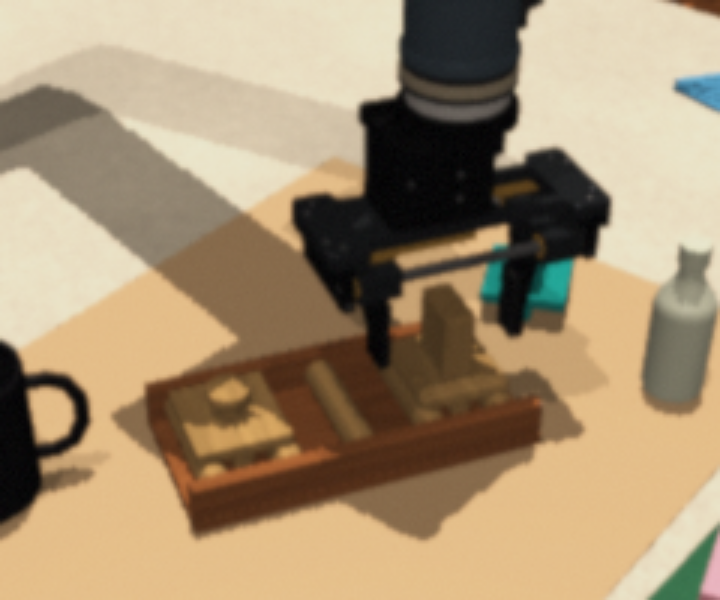

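The handle at crop (445,330) stands midway between the fingers at (378,340) and (515,310). I'm lowering 4 mm and gripping.

Request:
move_arm(
  commands=[
    [[0, 0, 0.09, 0, 0, 0], [0, 0, 0.09, 0, 0, 0], [0, 0, 0.09, 0, 0, 0], [0, 0, 0.09, 0, 0, 0], [0, 0, 0.09, 0, 0, 0], [0, 0, 0.09, 0, 0, 0], [0, 0, 0.09, 0, 0, 0], [0, 0, 0.09, 0, 0, 0]],
  ],
  claw=1,
  squeeze=25,
)

```text
time: 3.78
position: [0.5746, 0.0842, 0.2311]
tool_rot: [0.244, 0.97, 0.0, 0.0]
ft_force: [-0.3, -0.4, 0.1]
grip_width: 0.0218
grip_force: 25.0
```

```bash
python3 go.py .5753 .084 .233 61.7
```

```text
3.775 [0.5746 0.0842 0.2311] [-0.05  0.71  1.67  0.    0.75 -1.12] shift [-0.019  0.004 -0.047] turn [ 0.0002 -0.      0.001 ] [-0.3 -0.4  0.1] 0.021767129661333418
```

Request:
move_arm(
  commands=[
    [[0, 0, -0.1, 0, 0, 0], [0, 0, -0.3, 0, 0, 0], [0, 0, -0.55, 0, 0, 0], [0, 0, -0.8, 0, 0, 0], [0, 0, -0.8, 0, 0, 0], [0, 0, -0.8, 0, 0, 0]],
  ],
)

```text
time: 4.53
position: [0.5744, 0.0842, 0.2633]
tool_rot: [0.244, 0.97, 0.0, 0.0]
ft_force: [-0.3, 0.3, -1.7]
grip_width: 0.022
grip_force: 25.0
```

Request:
move_arm(
  commands=[
    [[0, -0.3, 0, 0, 0, 0], [0, -0.65, 0, 0, 0, 0], [0, -1.0, 0, 0, 0, 0], [0, -1.26, 0, 0, 0, 0], [0, -1.26, 0, 0, 0, 0], [0, -1.26, 0, 0, 0, 0], [0, -1.26, 0, 0, 0, 0]],
  ],
)

```text
time: 5.4
position: [0.5509, 0.0401, 0.2632]
tool_rot: [0.244, 0.97, 0.0, 0.0]
ft_force: [0.2, -0.9, -1.5]
grip_width: 0.0221
grip_force: 25.0
```

```bash
python3 go.py .552 .039 .231 61.7; python3 - <<'E'
from rig import *
import cv2
c=camera("scene");cv2.imwrite("pics/m.png",cv2.resize(c["pixels"][80:280,200:440],None,fx=3,fy=3))
E
```

```text
5.4 [0.5509 0.0401 0.2632] [-0.13  0.64  1.73  0.    0.77 -1.21] shift [-0.036 -0.011  0.805] turn [0.0003 0.0004 0.0016] [ 0.2 -0.9 -1.5] 0.02214715254281392
```

View pics/m.png

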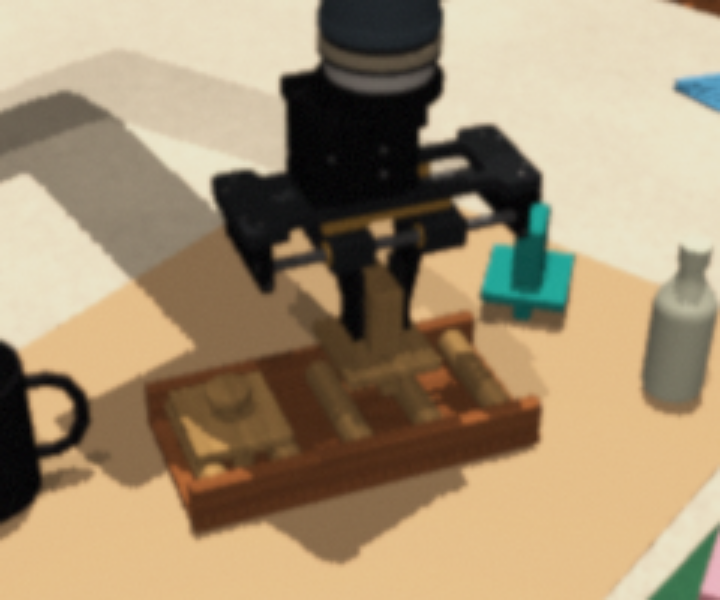

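The stop is held above the second notch at crop (380,350), the knob stop is untouched at (230,420), and the force shows the stop's weight of about 1.5 N. I'm lowering it slowly.

Request:
move_arm(
  commands=[
    [[0, 0, 0.15, 0, 0, 0], [0, 0, 0.3, 0, 0, 0], [0, 0, 0.42, 0, 0, 0], [0, 0, 0.52, 0, 0, 0], [0, 0, 0.6, 0, 0, 0], [0, 0, 0.67, 0, 0, 0], [0, 0, 0.73, 0, 0, 0], [0, 0, 0.77, 0, 0, 0], [0, 0, 0.77, 0, 0, 0], [0, 0, 0.77, 0, 0, 0]],
  ],
)

```text
time: 6.7
position: [0.5507, 0.0398, 0.2324]
tool_rot: [0.244, 0.97, 0.0, 0.0]
ft_force: [0.2, 0.6, -1.4]
grip_width: 0.022
grip_force: 25.0
```

```bash
python3 go.py .552 .039 .231 61.7
```

```text
6.7 [0.5507 0.0398 0.2324] [-0.13  0.69  1.75 -0.    0.7  -1.21] shift [-0.037 -0.002  0.036] turn [0.0001 0.0002 0.0012] [ 0.2  0.6 -1.4] 0.021970831466103517
```

Still carrying the weight, about 1.4 mm above seated. I'll go down in small steps to contact.

Request:
move_arm(
  commands=[
    [[0, 0, 0.015, 0, 0, 0], [0, 0, 0.03, 0, 0, 0], [0, 0, 0.04, 0, 0, 0], [0, 0, 0.04, 0, 0, 0], [0, 0, 0.04, 0, 0, 0]],
  ],
)

```text
time: 7.32
position: [0.5507, 0.0398, 0.2311]
tool_rot: [0.244, 0.97, 0.0, 0.0]
ft_force: [-0.3, 0.1, 3.9]
grip_width: 0.0218
grip_force: 25.0
```

In contact at the original seated height (0.2311). Releasing.

Request:
move_arm(
  commands=[
    [[0, 0, 0, 0, 0, 0], [0, 0, 0, 0, 0, 0], [0, 0, 0, 0, 0, 0], [0, 0, 0, 0, 0, 0], [0, 0, 0, 0, 0, 0], [0, 0, 0, 0, 0, 0]],
  ],
  claw=-0.2,
)

```text
time: 8.07
position: [0.5507, 0.0398, 0.2307]
tool_rot: [0.244, 0.97, 0.0, -0.0]
ft_force: [0.3, 0.2, 0.6]
grip_width: 0.052
grip_force: 0.0
```

Request:
move_arm(
  commands=[
    [[0, 0, -0.5, 0, 0, 0], [0, 0, -1.5, 0, 0, 0], [0, 0, -2.5, 0, 0, 0], [0, 0, -3.5, 0, 0, 0], [0, 0, -4, 0, 0, 0], [0, 0, -4, 0, 0, 0], [0, 0, -4, 0, 0, 0]],
  ],
)

```text
time: 8.95
position: [0.5502, 0.0398, 0.3898]
tool_rot: [0.244, 0.97, -0.0, -0.001]
ft_force: [-0.3, -0.2, -0.1]
grip_width: 0.052
grip_force: 0.0
```

```bash
python3 - <<'E'
from rig import *
from h import *
for n in("scene","top"):
    c=camera(n);P=cloud(c);z=P[...,2]
    if n=="scene":cv2.imwrite("pics/e.png",cv2.resize(c["pixels"][80:280,200:440],None,fx=3,fy=3))
    near=(abs(P[...,0]-.5416)<.1)&(abs(P[...,1]-.0165)<.12)
    for lab,lo,hi in(("handle",.083,.1),("knob",.054,.07),("plate",.036,.046)):
        m=near&(z>lo)&(z<hi)
        k,L,S,C=cv2.connectedComponentsWithStats(m.astype(np.uint8))
        for i in range(1,k):
            if S[i,4]>40:
                q=P[L==i]; A=np.c_[q[:,:2]-q[:,:2].mean(0),np.ones(len(q))]
                print(n,lab,S[i,4],rect(P,L==i),np.median(q[:,2]).round(4),"tilt",np.linalg.lstsq(A,q[:,2],rcond=None)[0][:2].round(3))
E
```

```text
scene handle 182 (array([550. ,  37.7]), array([22. , 46.8]), 62.4) 0.0897 tilt [0.008 0.116]
scene knob 110 (array([550.2,  28.8]), array([18.7, 46.6]), 86.6) 0.0626 tilt [-0.014  0.05 ]
scene knob 150 (array([502.6, -50. ]), array([28.2, 28.1]), 19.6) 0.0608 tilt [-0.083  0.084]
scene plate 43 (array([538.4, 119.3]), array([35.7, 11.5]), 66.4) 0.0368 tilt [ 0.039 -0.028]
scene plate 554 (array([541.6,  38.5]), array([71.4, 92.3]), 62.7) 0.0401 tilt [ 0.015 -0.005]
scene plate 763 (array([497.5, -40.5]), array([97. , 90.3]), 61.5) 0.0401 tilt [ 0.02  -0.016]
scene plate 62 (array([627.7,  64.8]), array([53.1, 11.6]), 62.9) 0.0367 tilt [ 0.01  -0.004]
scene plate 199 (array([580.4, -24.2]), array([144.5,  12.8]), 61.5) 0.0369 tilt [ 0.028 -0.015]
top plate 48 (array([540.1, -95.3]), array([21.1, 11.6]), 62.9) 0.0373 tilt [ 0.013 -0.025]
top plate 265 (array([513.6,  74.6]), array([136.3,  11.8]), 61.8) 0.0372 tilt [-0.007  0.003]
top plate 335 (array([491.4, -68.2]), array([19.9, 69.6]), 60.6) 0.0407 tilt [0.014 0.025]
top plate 80 (array([449.2, -45.8]), array([41.9, 11.4]), 63.6) 0.0375 tilt [-0.034  0.009]
```

View pics/e.png

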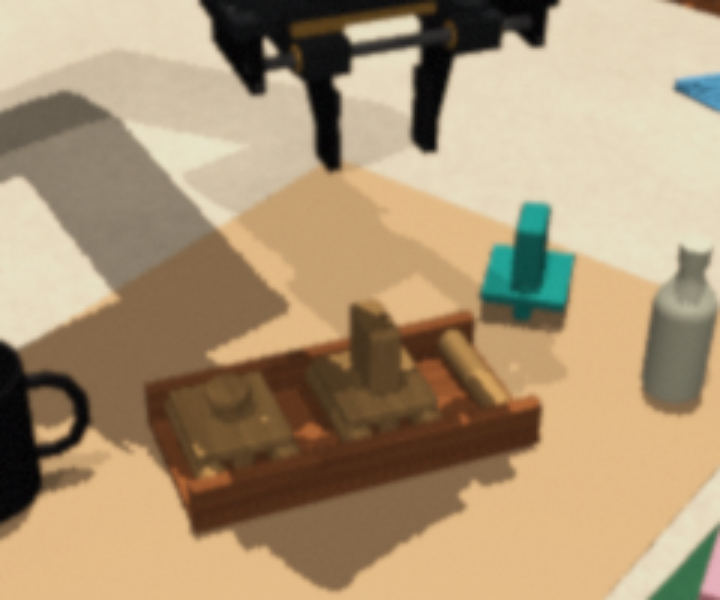

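The stop sits flat in the next notch at crop (373,375): handle top at z 0.0897, plate at 0.040, 50 mm along from its start. The knob stop at (230,420) has not moved, and the gripper is clear.

```bash
python3 -c "
from rig import *
print(hand_in())"
```

```text
the job is handed in; nothing more can be done
None
```

The stop with the tall handle now sits flat one notch closer to the knob stop, the knob stop is still in its own notch, the gripper has let go, and the job was handed in after about 9 s of robot time; no verdict came back.

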